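# Grease a linear guide with a push-type grease gun

## Robot

A 6-joint arm with a two-finger parallel gripper is mounted at the origin on a cart in front of the work surface, level with it; the furniture and walls round the work are solid. World frame = base frame: x ahead of the robot, y to its left, z up, the work surface at z = 0. Lengths are in m, angles in rad, forces in N, time in s.
With the tool pointing down it reaches from about 0.3 to 0.775 m from the base axis. Payload 14.6 kg.
Tool frame: the origin (TCP) lies on the centre line of the jaws, within the pads' length; the fingertips stand 19 mm ahead of it and the grasp point (between the pads) is the TCP; y points along the fingers, x is the direction in which the jaws open and shut, and the axes are right-handed (so a half turn about y gives the same grasp; the last joint's range is limited). The gripper opens to 94 mm and grips with 3 to 60 N. Pads are 16 mm wide; open, the fingers measure 119 mm over their backs; the gripper's body (75 mm by 177 mm) begins 78 mm behind the grasp point.
Start: joints at [-1.337, 0.3, 1.521, -0, 1.321, -0.067], TCP at [0.163, -0.525, 0.224] pointing down, gripper open.
Joint ranges: [-3.03, 3.03], [-0.79, 2.21], [0.23, 2.52], [-1.04, 4.18], [0, 3.07], [-2.55, 2.55]. Speed limits (rad/s): [2.22, 2.22, 2.57, 3.14, 3.14, 3.14].

## Interface

Orientations are given as [roll, pitch, yaw] about the fixed x, y, z axes, in that order (R = Rz(yaw) Ry(pitch) Rx(roll)).
In Python, from station import ctrl, optics gives the robot as it stands.
- The arm moves only by the tool jog_arm, never from a script. Its argument "targets" is a list of rows, each a list of 3 entries, a list of its own where there are three numbers: the finger opening in cm, from 0 to 9.4, then the shift along the tool's x, y, z in cm, then the turn about the tool's y in rad. A call has 1 to 10 rows; each row is the pose to reach, as a shift and turn from the pose commanded when the call began, along the tool's axes at that moment; what a row does not reach only later rows make up. A row lasts 1/10 s, in which the tool goes at most 50 mm and 8.59 degrees, less where a joint would pass 70% of its speed; a pose out of reach is approached as far as the arm can. A call with a gripper value outside its range is refused whole. The fingers move at their own pace and stop on an object; "grip_force" is the grip in N (left out, the last holds). Time passes only in rows, so rows that repeat a pose let the fingers close. It gives the time, the measured TCP pose, the force and the opening at its end, in the units of the state.
- ctrl.get_obs(): the state, without advancing time (a new reading comes with each control period).
- optics.camera(name): name is "side" or "top" or "wrist"; returns a dict with "img" (420x560x3 uint8, red, green, blue), "range_z" (420x560 float32, m along the optical axis (not along the pixel's ray), 0 where there is no reading), "camera_matrix" (3x3 intrinsics, pixels), "k1" (the pictures are not rectified: a ray, as slopes to the right and down, at radius r is drawn at 1 + k1 r^2 times it, then the intrinsics apply), "world_to_cam" (4x4, takes a point from world to camera coordinates); the wrist camera has in their place "mount" (4x4, takes a point from camera to tool coordinates, whose origin is the TCP and whose axes are the tool frame's). Camera axes: x right, y up, looking along -z (the intrinsics and any distortion apply to the point x, -y, -z); pixel columns grow to the right and rows downward; lengths in m; the calibration is good to about 2 mm. A picture is of the moment at which its call begins: read the wrist's pose just before it.
- ctrl.hand_in(): hands the job in, once; it reports no verdict.
The state is a dict: "time_s": time; "qpos": joint angles; "joint_vel": joint speeds; "tau": joint torques, N m; "ee_pos": TCP position; "eef_rot": TCP orientation; "force": force on the tool from outside, world axes, zero at the start; "moment": the same for the moment, N m; "grip_width": finger opening in m.
Only numpy, scipy, OpenCV 4.12 (cv2) and the standard library are available. Lean on these libraries where they do the work, as an engineer would, in place of code of your own. Each camera call takes 0.05 s, during which the arm holds its last target. There are 200 camera calls.

## Task

Lift the small push-type grease gun straight up off the two hooks of its stand and press its coupler squarely onto the tilted grease nipple of the linear-guide carriage until it snaps home. Then keep pushing the gun along the nipple so that its body slides down over the coupler as far as its spring lets it go, and finish while holding it pressed like that, without letting go; leave the three other loose things (cylindrical specimen, round metal block, clear dish) where they are.

Things in the scene. Friction and masses are not known exactly. Their poses are not given: they have to be found in the camera images.
- gun_grip (a point): Centre of the grease gun's grip. Gun: straight upright tool, 144 mm long, about 0.27 kg, z axis along it from coupler (bottom) to grip (top). Grip: black square bar 28 x 28 mm, flats facing the gun's x and y, 52 mm long (26 mm up and down from here). Below it a round collar, 42 mm wide, 7 mm thick, on which fingertips may push, then a barrel 30 mm wide (33 at its lower rim), 40 mm long.
- gun_pin (a point): Middle of the gun's cross pin by which it hangs: 7 mm thick, 76 mm long along the gun's y axis, 38 mm below the grip point, just below the collar.
- coupler_seat (a point): End (ceiling) of the coupler's bore, on the gun's axis, 101 mm below the grip point when the coupler is out; axes as the gun's (z towards the grip). Three sprung balls in the bore snap behind the nipple's head: the nipple meets them when this point is about 8 mm from the nipple tip, passing them takes about 4 to 8 N, and when home this point lies on the nipple tip.
- coupler_mouth (a point): Mouth of the coupler, the round steel head at the gun's lower end, 17 mm below the end of the bore. The head is 25 mm wide (flared to 31 mm at the mouth); its bore is 17 mm wide, 23 mm at the mouth.
- coupler (a joint): How far the coupler is pushed into the gun's body, m: 0 = fully out (start), 0.012 = fully in (stop). A spring pushes it out: about 8 N at the start of the travel, 15 N at the end.
- nipple: Steel grease nipple. Origin: centre of its tip (outer end), 76 mm above the table; z axis points outward along it, tilted 25 degrees from vertical towards the carriage's -x axis (roughly to the robot). Head: cone 6 mm wide at the tip, 14 mm at 8 mm below it; then a 9 mm neck, a hexagon 15 mm wide from 21 mm below the tip, and a round boss of 20 mm.
- carriage: Linear-guide carriage on a short steel rail, fixed. Origin: table level under its middle; rail along its y axis (180 mm long, 23 wide, 26 high); carriage 65 x 84 mm (x, y), top 42 mm above the table. The nipple tip is at x = -16 mm, y = 0 in this frame.
- gun_stand: Fixed steel stand. Origin: table level, below the hanging gun's axis. Base x -35 to 75 mm, y -50 to 50; column at x 55 to 69 mm, 118 mm high; two hooks (7 mm bars along x at y = -29 and 29 mm) with upturned ends on the -x side, 122 mm high. The gun's cross pin lies in them 113 mm above the table, the gun's axes as the stand's; raising it 20 mm frees it.
- specimen: Bystander: cylindrical mounted specimen, 30 mm wide, 18 mm high; origin under its centre.
- round_block: Bystander: round metal reference block, 52 mm wide, 12 mm high; origin under its centre.
- petri: Bystander: clear dish, 61 mm wide, 13 mm high; origin under its centre.

How it is judged:
By the outcome, as a careful person would: the job done as asked, in the order asked, and still so for the second after the job is handed in, while the arm keeps its last pose, push and grip.
It also fails if it takes over 45 s, if anything falls off the work surface, if the arm or the gripper's body presses on something with over 40 N, if the wrist force passes 120 N, or if a joint passes its speed limit or range.

## Working session

There is one attempt and no reset: what is moved stays moved. The work goes in short steps, Python scripts to look and compute and a tool call to move; the robot and the scene stay as the last step left them, time stands still between calls to the robot, and variables do not carry over. Pictures are saved under pics/ and viewed, about 8 in all and at most 12, crops included, and the job is handed in when it is done.

Besides the shell and the picture viewer there is one more tool, called after "Call:" in YAML: its name, and indented under it one key for each argument. jog_arm: Moves the arm, as the interface text tells. Its arguments: {"type":"object","properties":{"targets":{"type":"array","items":{"type":"array"}},"grip_force":{"type":"number"}},"required":["targets"]}

```bash
mkdir -p pics; ls; cat > h.py <<'E'
import numpy as np, cv2
from station import ctrl, optics
from scipy.spatial.transform import Rotation as Ro
def cam(name):
    o=ctrl.get_obs(); c=optics.camera(name)
    if name=='wrist':
        T=np.eye(4); T[:3,:3]=Ro.from_euler('xyz',o['eef_rot']).as_matrix(); T[:3,3]=o['ee_pos']
        M=T@np.array(c['mount'])
    else: M=np.linalg.inv(c['world_to_cam'])
    c['c2w']=M; return c
def save(c,fn): cv2.imwrite('pics/'+fn,c['img'][:,:,::-1])
def cloud(c):
    K=np.array(c['camera_matrix']); h,w=c['range_z'].shape
    u,v=np.meshgrid(np.arange(w),np.arange(h))
    uv=np.stack([u,v],-1).reshape(-1,1,2).astype(float)
    p=cv2.undistortPoints(uv,K,np.array([c['k1'],0,0,0,0.])).reshape(h,w,2)
    z=c['range_z']; P=np.stack([p[...,0]*z,-p[...,1]*z,-z],-1)
    W=P@c['c2w'][:3,:3].T+c['c2w'][:3,3]; W[z==0]=np.nan
    return W
def proj(c,X):
    X=np.atleast_2d(X); M=np.linalg.inv(c['c2w']); p=X@M[:3,:3].T+M[:3,3]
    p=p*[1,-1,-1]
    return cv2.projectPoints(p,np.zeros(3),np.zeros(3),np.array(c['camera_matrix']),np.array([c['k1'],0,0,0,0.]))[0][:,0]
E
python3 - <<'E'
from h import *
for n in('top','side'):
    c=cam(n); save(c,n+'0.png'); np.save(n+'0.npy',cloud(c)); print(n,c['c2w'].round(3).tolist(),c['k1'])
print(ctrl.get_obs())
E
```

```text
pics
top [[-0.005, 0.981, -0.194, 0.341], [-1.0, -0.006, -0.006, -0.07], [-0.007, 0.194, 0.981, 1.324], [0.0, 0.0, 0.0, 1.0]] -0.0007364237487043698
side [[-0.962, 0.131, -0.24, 0.326], [-0.273, -0.451, 0.85, 0.77], [0.003, 0.883, 0.469, 0.561], [0.0, 0.0, 0.0, 1.0]] -0.09302599937765785
{'time_s': 0.1, 'qpos': array([-1.33660850e+00,  3.00378357e-01,  1.52151431e+00,  4.79233945e-06,
        1.32068210e+00, -6.65844608e-02]), 'joint_vel': array([ 1.73701473e-05, -2.85449179e-03,  1.11414007e-03,  3.44984931e-04,
       -1.07396723e-03, -8.28823167e-04]), 'tau': array([ 1.89412881e-04, -5.32649124e+01, -3.53285909e+01,  7.09300605e-02,
        2.34717998e-02, -6.74524108e-05]), 'ee_pos': array([ 0.16289948, -0.5251026 ,  0.22396544]), 'eef_rot': array([-1.57072635e+00,  9.79622787e-04, -1.27002519e+00]), 'force': array([ 0.64637171, -0.45517505, -0.20261453]), 'moment': array([ 0.03851888, -0.00171799, -0.0149816 ]), 'grip_width': 0.09409623615020617}
```

View pics/top0.png

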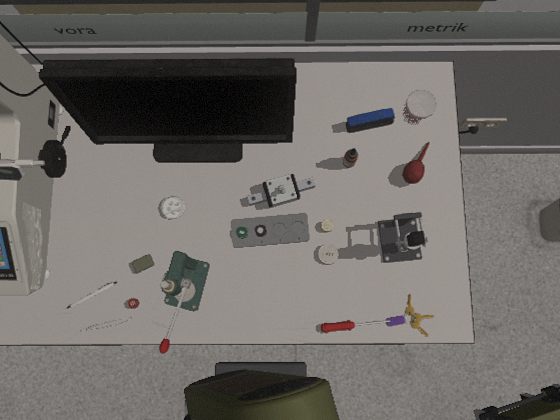

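View pics/side0.png

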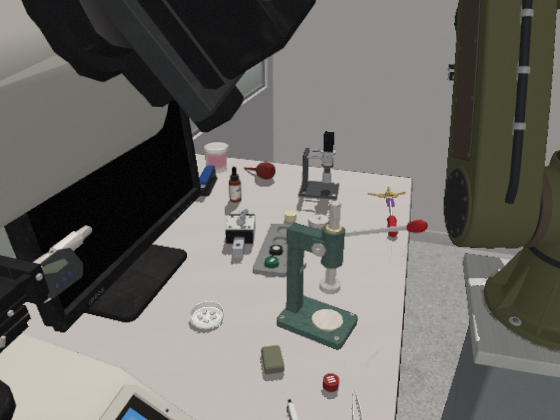

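Top view: the stand with the gun is at about (402,238), with the black grip at (417,240). The carriage is at (282,190), the specimen at (327,226) and the round block at (328,254). The side view shows the gun at (328,150) and the carriage at (240,225). Next I'll measure the clouds.

```bash
python3 - <<'E'
from h import *
t=np.load('top0.npy'); s=np.load('side0.npy')
ti=cv2.imread('pics/top0.png'); si=cv2.imread('pics/side0.png')
a=cv2.resize(ti[205:270,370:440],None,fx=5.5,fy=5.5,interpolation=cv2.INTER_CUBIC)
b=cv2.resize(ti[165:215,240:320],None,fx=5,fy=5,interpolation=cv2.INTER_CUBIC)
d=cv2.resize(si[120:205,290:345],None,fx=5,fy=5,interpolation=cv2.INTER_CUBIC)
H=600;im=np.zeros((600,800,3),np.uint8)
im[:a.shape[0],:a.shape[1]]=a; im[a.shape[0]:a.shape[0]+240,:400]=b[:240]; im[:d.shape[0],410:410+d.shape[1]]=d
cv2.imwrite('pics/crop0.png',im)
def rect(P,name):
    r=cv2.minAreaRect(P.astype(np.float32)); print(name,len(P),np.round(r[0],4),np.round(r[1],4),round(r[2],2))
def sel(W,x,y,z):
    P=W.reshape(-1,3); m=(P[:,0]>x[0])&(P[:,0]<x[1])&(P[:,1]>y[0])&(P[:,1]<y[1])&(P[:,2]>z[0])&(P[:,2]<z[1]); return P[m]
for n,W in(('top',t),('side',s)):
    for nm,uv in (('top',[(402,238),(417,240),(282,190)]),('side',[(328,140),(240,215),(320,190)]))[n=='side'][1]and [(n,(('top',[(402,238),(417,240),(282,190),(327,226),(328,254)]),('side',[(328,140),(240,215),(320,190)]))[n=='side'][1])]:
        for q in uv: print(n,q,W[q[1],q[0]].round(3))
cy=t[190,282]; gy=t[240,417]
for n,W in(('top',t),('side',s)):
    P=sel(W,(cy[0]-.08,cy[0]+.08),(cy[1]-.1,cy[1]+.1),(.035,.047)); rect(P[:,:2],n+' carr')
    P=sel(W,(cy[0]-.08,cy[0]+.08),(cy[1]-.1,cy[1]+.1),(.06,.09)); print(' nip',P.round(3).tolist()[:30])
    P=sel(W,(gy[0]-.09,gy[0]+.09),(gy[1]-.09,gy[1]+.09),(.16,.22)); rect(P[:,:2],n+' grip'); print(P[:,2].max(),np.median(P,0).round(4))
    P=sel(W,(gy[0]-.12,gy[0]+.12),(gy[1]-.12,gy[1]+.12),(.004,.03)); rect(P[:,:2],n+' base')
E
```

```text
top (402, 238) [ 0.542 -0.391  0.006]
top (417, 240) [ 0.512 -0.383  0.173]
top (282, 190) [ 0.654 -0.081  0.077]
top (327, 226) [ 0.572 -0.197  0.018]
top (328, 254) [ 0.501 -0.199  0.009]
side (328, 140) [ 0.518 -0.377  0.157]
side (240, 215) [ 0.678 -0.113  0.04 ]
side (320, 190) [ 0.533 -0.376  0.005]
top carr 730 [ 0.6608 -0.0645] [0.0668 0.1161] 16.09
 nip [[0.665, -0.079, 0.065], [0.663, -0.077, 0.061], [0.663, -0.079, 0.061], [0.66, -0.077, 0.061], [0.658, -0.079, 0.072], [0.657, -0.082, 0.073], [0.658, -0.084, 0.069], [0.657, -0.087, 0.072], [0.655, -0.077, 0.07], [0.655, -0.079, 0.073], [0.654, -0.081, 0.077], [0.653, -0.084, 0.078], [0.655, -0.086, 0.073], [0.656, -0.089, 0.068], [0.653, -0.076, 0.069], [0.652, -0.079, 0.072], [0.652, -0.081, 0.073], [0.65, -0.084, 0.079], [0.653, -0.089, 0.071], [0.652, -0.077, 0.061], [0.651, -0.079, 0.068], [0.649, -0.081, 0.075], [0.648, -0.084, 0.078], [0.649, -0.086, 0.077], [0.651, -0.089, 0.068], [0.648, -0.081, 0.068], [0.646, -0.084, 0.077], [0.648, -0.086, 0.07]]
top grip 180 [ 0.5181 -0.3861] [0.029  0.0299] 5.41
0.184344260599
[... 298 characters left out ...]
 0.073], [0.647, -0.086, 0.072], [0.658, -0.081, 0.07], [0.654, -0.078, 0.072], [0.652, -0.078, 0.072], [0.65, -0.08, 0.071], [0.648, -0.083, 0.071], [0.645, -0.082, 0.072], [0.655, -0.075, 0.071], [0.654, -0.077, 0.07], [0.652, -0.08, 0.069], [0.649, -0.079, 0.07], [0.649, -0.083, 0.068], [0.647, -0.086, 0.067], [0.658, -0.082, 0.064], [0.653, -0.076, 0.068], [0.652, -0.079, 0.067], [0.65, -0.08, 0.066], [0.647, -0.079, 0.067], [0.647, -0.085, 0.064], [0.658, -0.081, 0.062], [0.655, -0.08, 0.063], [0.652, -0.079, 0.064], [0.65, -0.081, 0.063]]
side grip 85 [ 0.5189 -0.3837] [0.0278 0.0286] 5.65
0.1763559174488893 [ 0.5178 -0.3743  0.171 ]
side base 528 [ 0.5382 -0.3823] [0.1065 0.1038] 4.74
```

View pics/crop0.png

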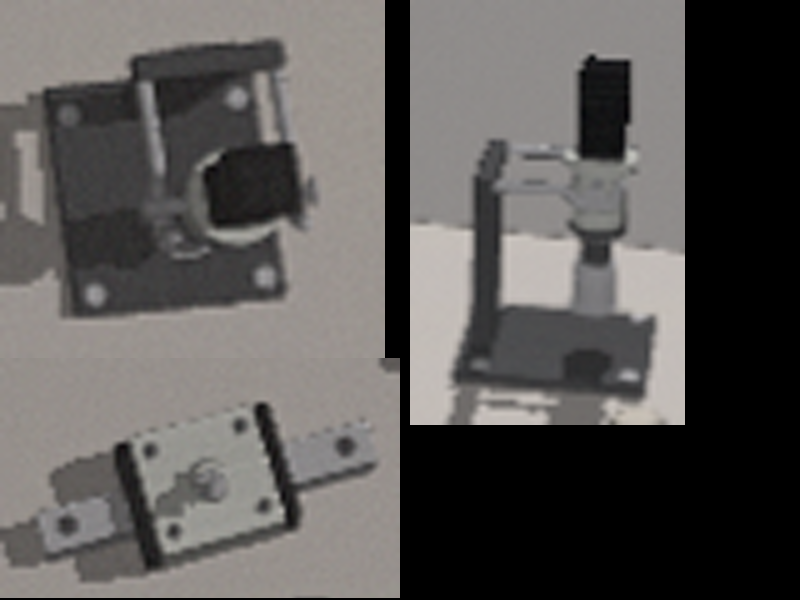

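Estimates so far:
- The gun and stand are at (0.518,-0.385), yaw about 5.4°.
- The carriage is at (0.665,-0.080), yaw about 16°, which puts the nipple tip near (0.650,-0.084,0.076).

The tool can only yaw, so the gun has to pivot in the jaws about the tool's x axis. That means gripping it on its y flats. First I'll go above the gun.

Call:
jog_arm:
  targets:
    - [9.4,[0,-8,0],0]
    - [9.4,[0,-8,0],0]
    - [9.4,[-2.8,-8,38.2],0.207]
    - [9.4,[-2.8,-8,38.2],0.207]
    - [9.4,[-2.8,-8,38.2],0.207]
    - [9.4,[-2.8,-8,38.2],0.207]
    - [9.4,[-2.8,-8,38.2],0.207]
    - [9.4,[-2.8,-8,38.2],0.207]
    - [9.4,[-2.8,-8,38.2],0.207]
    - [9.4,[-2.8,-8,38.2],0.207]

```text
time_s: 1.1
ee_pos: [0.5218, -0.3837, 0.3038]
eef_rot: [-1.571, 0.001, -1.476]
force: [-0.7, -0.9, 0.6]
grip_width: 0.094
```

Call:
jog_arm:
  targets:
    - [9.4,[0,0,0],0]
    - [9.4,[0,0,0],0]
    - [9.4,[0,0,0],0]

```text
time_s: 1.4
ee_pos: [0.5186, -0.386, 0.3044]
eef_rot: [-1.571, 0.0, -1.478]
force: [-0.7, -0.9, 0.2]
grip_width: 0.0941
```

```bash
cat >> h.py <<'E'
def goto(p,yaw):
    o=ctrl.get_obs(); R=Ro.from_euler('xyz',o['eef_rot']).as_matrix()
    y0=np.arctan2(R[1,0],R[0,0]); d=R.T@(np.array(p)-o['ee_pos'])*100
    print('t',round(o['time_s'],2),'pos',np.round(o['ee_pos'],4),'yaw',round(y0,4),'F',np.round(o['force'],2),'w',round(o['grip_width'],4))
    print('shift cm',d.round(2),'turn',round(-(yaw-y0),4))
E
python3 - <<'E'
from h import *
c=cam('wrist'); save(c,'w1.png'); W=cloud(c)
P=W.reshape(-1,3); P=P[np.isfinite(P[:,0])]
def rect(z0,z1,n):
    Q=P[(P[:,2]>z0)&(P[:,2]<z1)&(abs(P[:,0]-.52)<.1)&(abs(P[:,1]+.385)<.1)]
    if len(Q)>5: print(n,len(Q),cv2.minAreaRect(Q[:,:2].astype(np.float32)),np.median(Q[:,2]))
rect(.168,.19,'griptop');rect(.004,.02,'base')
goto([.5185,-.385,.148],-1.4766)
print(c['c2w'].round(3))
E
```

```text
griptop 1246 ((0.5192347764968872, -0.3871241807937622), (0.02864065021276474, 0.028266439214348793), 5.111271381378174) 0.17632930549731413
base 3793 ((0.5387797951698303, -0.38515710830688477), (0.10831646621227264, 0.10057061910629272), 5.366652488708496) 0.008027528830517827
t 1.45 pos [ 0.5185 -0.3861  0.3046] yaw -1.4783 F [0.46 0.18 0.35] w 0.0939
shift cm [-1.100e-01  1.566e+01  1.000e-02] turn -0.0017
[[ 0.093  0.963  0.251  0.591]
 [-0.996  0.09   0.024 -0.379]
 [ 0.001 -0.252  0.968  0.465]
 [ 0.     0.     0.     1.   ]]
```

View pics/w1.png

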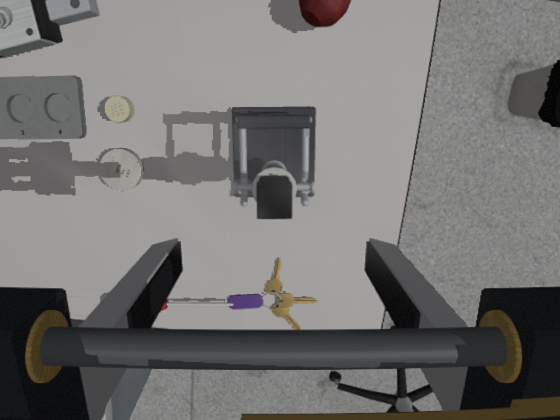

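The wrist view shows the grip top at (274,197), centred between the fingers. Measured centre is (0.519,-0.3868), which agrees with the TCP. Descending, gripping and lifting.

Call:
jog_arm:
  targets:
    - [9.4,[0.05,4,0.05],0]
    - [9.4,[0.05,8,0.05],0]
    - [9.4,[0.05,12,0.05],0]
    - [9.4,[0.05,14.5,0.05],0]
    - [9.4,[0.05,15.6,0.05],0]
    - [9.4,[0.05,15.6,0.05],0]
    - [9.4,[0.05,15.6,0.05],0]

```text
time_s: 2.15
ee_pos: [0.5202, -0.3865, 0.1502]
eef_rot: [-1.569, -0.002, -1.478]
force: [1.0, 0.6, 0.8]
grip_width: 0.0943
```

Call:
jog_arm:
  targets:
    - [2.0,[0,0,0],0]
    - [2.0,[0,0,0],0]
    - [2.0,[0,0,0],0]
    - [2.0,[0,0,0],0]
    - [2.0,[0,0,0],0]
    - [2.0,[0,0,0],0]
    - [2.0,[0,0,0],0]
    - [2.0,[0,0,0],0]
    - [2.0,[0,0,0],0]
    - [2.0,[0,0,0],0]
  grip_force: 25

```text
time_s: 3.15
ee_pos: [0.5201, -0.3859, 0.1485]
eef_rot: [-1.571, -0.0, -1.477]
force: [0.2, -1.2, 0.0]
grip_width: 0.0283
```

Call:
jog_arm:
  targets:
    - [2.0,[0,-0.6,0],0]
    - [2.0,[0,-1.2,0],0]
    - [2.0,[0,-1.8,0],0]
    - [2.0,[0,-2.4,0],0]
    - [2.0,[0,-3.2,0],0]
    - [2.0,[0,-4.5,0],0]
    - [2.0,[0,-6,0],0]
    - [2.0,[0,-7.5,0],0]
    - [2.0,[0,-8.5,0],0]
    - [2.0,[0,-8.5,0],0]

```text
time_s: 4.15
ee_pos: [0.5204, -0.3861, 0.2356]
eef_rot: [-1.569, -0.002, -1.477]
force: [0.2, 0.8, -2.4]
grip_width: 0.0283
```

```bash
python3 - <<'E'
from h import *
c=cam('side'); save(c,'s2.png'); W=cloud(c); P=W.reshape(-1,3)
for a,b in((.22,.27),(.16,.19),(.11,.14)):
    Q=P[(P[:,2]>a)&(P[:,2]<b)&(abs(P[:,0]-.52)<.03)&(abs(P[:,1]+.385)<.03)]; print(len(Q),Q.mean(0))
# nipple & carriage refine from wrist
n=np.array([-np.sin(np.radians(25))*np.cos(np.radians(16)),-np.sin(np.radians(25))*np.sin(np.radians(16)),np.cos(np.radians(25))])
goto([.6496,-.0844,.24],-np.radians(74))
E
```

```text
207 [ 0.51642625 -0.36794877  0.24540948]
103 [ 0.51903187 -0.37615001  0.17641967]
96 [ 0.52005781 -0.3806684   0.12501798]
t 4.2 pos [ 0.5202 -0.3859  0.2341] yaw -1.477 F [-0.29  0.19 -2.98] w 0.0279
shift cm [-28.81  -0.6   15.71] turn -0.1854
```

The gun lifted cleanly, with a measured weight of about 2.7 N. I'll raise it above hook height, then carry it over the nipple.

Call:
jog_arm:
  targets:
    - [2.0,[0,-2.5,0],0]
    - [2.0,[-2,-2.5,1],0]
    - [2.0,[-6,-2.5,3.3],-0.04]
    - [2.0,[-10,-2.5,5.5],-0.08]
    - [2.0,[-14,-2.5,7.7],-0.12]
    - [2.0,[-18,-2.5,9.8],-0.15]
    - [2.0,[-22,-2.5,12],-0.18]
    - [2.0,[-26,-2.5,14.2],-0.185]
    - [2.0,[-28.8,-2.5,15.7],-0.185]
    - [2.0,[-28.8,-2.5,15.7],-0.185]

```text
time_s: 5.2
ee_pos: [0.6501, -0.0805, 0.2572]
eef_rot: [-1.572, 0.001, -1.288]
force: [1.1, -0.2, -2.7]
grip_width: 0.0279
```

Call:
jog_arm:
  targets:
    - [2.0,[0,0,0],0]
    - [2.0,[0,0,0],0]

```text
time_s: 5.4
ee_pos: [0.649, -0.0854, 0.258]
eef_rot: [-1.572, 0.0, -1.293]
force: [-0.2, -0.5, -2.5]
grip_width: 0.0278
```

```bash
cat > look.py <<'E'
from h import *
import sys
tag=sys.argv[1]
th=np.radians(16); tip=np.array([.6496,-.0844,.076])
n=np.array([-np.sin(np.radians(25))*np.cos(th),-np.sin(np.radians(25))*np.sin(th),np.cos(np.radians(25))])
ims=[]
for nm in('side','top','wrist'):
    c=cam(nm); np.save(f'{nm}_{tag}.npy',cloud(c)); im=c['img'][:,:,::-1].copy()
    o=ctrl.get_obs(); p=proj(c,np.array([tip,tip+.02*n,tip+.1*n,o['ee_pos']]))
    print(nm,p.round(1).tolist())
    f={'side':5,'top':5,'wrist':1}[nm]
    if f>1:
        u,v=p[0].round().astype(int); u=max(u,40);v=max(v,50); im=cv2.resize(im[v-48:v+22,u-40:u+40],None,fx=f,fy=f,interpolation=cv2.INTER_CUBIC)
    else: im=cv2.resize(im,(400,300))
    ims.append(im[:300] if f==1 else im[:350])
out=np.zeros((700,800,3),np.uint8)
out[:350,:400]=ims[0];out[:350,400:]=ims[1];out[350:650,:400]=ims[2]
cv2.imwrite(f'pics/{tag}.png',cv2.resize(out[:650],(738,600)))
goto(tip+[0,0,.115],-np.radians(74))
E
python3 look.py a3
```

```text
side [[246.6, 208.5], [250.1, 201.5], [264.4, 172.4], [244.3, 132.6]]
top [[283.2, 191.7], [284.2, 193.1], [288.8, 199.3], [284.6, 171.4]]
wrist [[271.8, 187.8], [271.8, 201.4], [271.6, 270.7], [272.8, 271.0]]
t 5.55 pos [ 0.6491 -0.0855  0.2584] yaw -1.2935 F [ 0.    0.05 -2.65] w 0.0275
shift cm [-0.09  6.74  0.08] turn -0.0019
```

View pics/a3.png

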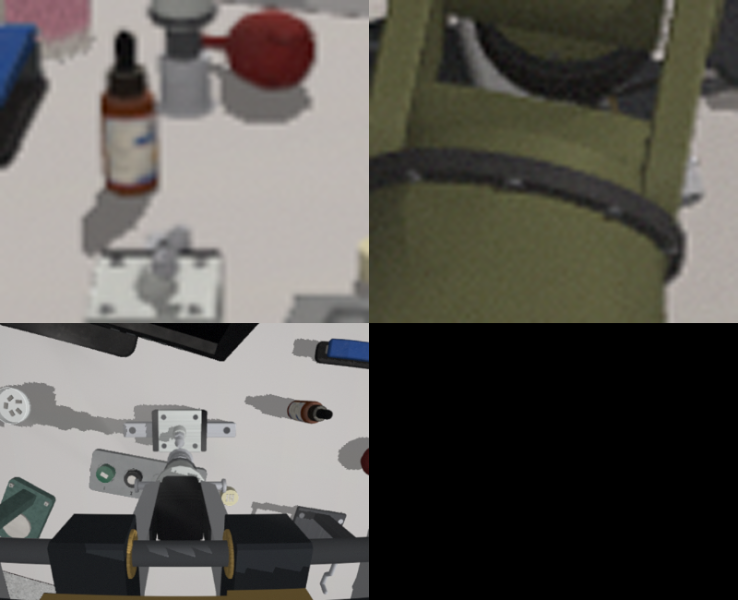

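The side crop shows the gun upright above the nipple. In the wrist view the nipple is at about (271,188), in line with the gun. I'll lower the mouth about 6 mm over the tip, biased 3 mm along +x_c (the tool's z).

Call:
jog_arm:
  targets:
    - [2.0,[-0.1,1.5,0.4],0]
    - [2.0,[-0.1,3.5,0.4],0]
    - [2.0,[-0.1,5,0.4],0]
    - [2.0,[-0.1,6,0.4],0]
    - [2.0,[-0.1,6.5,0.4],0]
    - [2.0,[-0.1,6.8,0.4],0]
    - [2.0,[-0.1,7.1,0.4],0]
    - [2.0,[-0.1,7.3,0.4],0]
    - [2.0,[-0.1,7.3,0.4],0]
    - [2.0,[-0.1,7.3,0.4],0]

```text
time_s: 6.55
ee_pos: [0.6531, -0.0823, 0.1858]
eef_rot: [-1.57, -0.0, -1.292]
force: [0.5, -0.5, -1.4]
grip_width: 0.0276
```

```bash
python3 look.py a4
```

```text
side [[246.6, 208.5], [250.1, 201.5], [264.4, 172.4], [243.2, 164.5]]
top [[283.2, 191.7], [284.2, 193.1], [288.8, 199.3], [282.8, 178.6]]
wrist [[274.3, 214.3], [274.4, 232.9], [274.8, 334.3], [272.9, 271.1]]
t 6.7 pos [ 0.6531 -0.0823  0.1857] yaw -1.292 F [ 1.96  0.49 -1.09] w 0.0279
shift cm [ 0.1  -0.53 -0.39] turn -0.0004
```

View pics/a4.png

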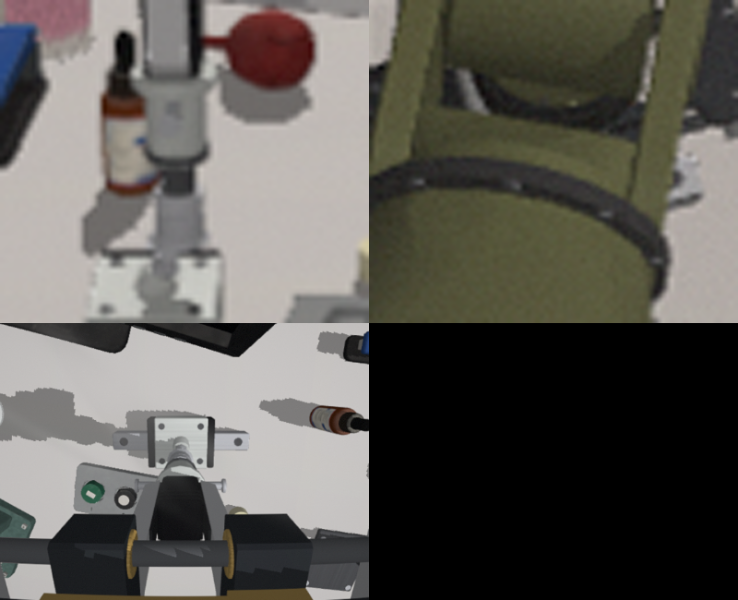

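The coupler mouth is now over the nipple head: in the side crop the nipple enters the coupler at about (165,255). I'll loosen the grip and swing the TCP around the nipple so the gun pivots in the jaws.

Call:
jog_arm:
  targets:
    - [2.0,[0,0,0],0]
    - [2.0,[0,0,0],0]
    - [2.0,[0,0.02,-0.5],0]
    - [2.0,[0.03,0.04,-1.0],0]
    - [2.0,[0.05,0.1,-1.5],0]
    - [2.0,[0.05,0.17,-2.0],0]
    - [2.0,[0.05,0.17,-2.0],0]
  grip_force: 8

```text
time_s: 7.4
ee_pos: [0.6333, -0.0886, 0.1837]
eef_rot: [-1.571, 0.0, -1.292]
force: [1.1, 1.8, -3.0]
grip_width: 0.0277
```

```bash
cat > tilt.py <<'E'
from h import *
import sys
# gun axis from side cloud: take points near the gun, fit axis through x_c,z by edges
th=np.radians(16); tip=np.array([.6496,-.0844,.076]); xc=np.array([np.cos(th),np.sin(th),0]); yc=np.array([-np.sin(th),np.cos(th),0])
c=cam('side'); save(c,sys.argv[1]+'.png'); W=cloud(c); P=W.reshape(-1,3); P=P[np.isfinite(P[:,0])]-tip
a,b,z=P@xc,P@yc,P[:,2]
m=(abs(b)<.025)&(z>-.01)&(z<.1)&(a>-.1)&(a<.04); a,z,b=a[m],z[m],b[m]
best=None
# slice midpoints along the axis for a trial angle: iterate
ang=np.radians(float(sys.argv[2]))
for it in range(6):
    s=-a*np.sin(ang)+z*np.cos(ang); t=a*np.cos(ang)+z*np.sin(ang)
    S=[];T=[]
    for lo in np.arange(0.0,.085,.004):
        q=(s>lo)&(s<lo+.004)&(abs(t)<.03)
        if q.sum()>=6: S.append(lo+.002); T.append((t[q].min()+t[q].max())/2)
    k=np.polyfit(S,T,1); ang-=np.arctan(k[0])
print('tilt deg',np.degrees(ang).round(2),'offset at tip mm',(k[1]*1e3).round(2),'n',len(S)); print((np.array(T)*1e3).round(1))
goto(tip+.112*(-np.sin(np.radians(25))*xc+np.cos(np.radians(25))*np.array([0,0,1])),-np.radians(74))
print('F along xc,yc,z',(ctrl.get_obs()['force']@np.stack([xc,yc,[0,0,1]]).T).round(2))
E
python3 tilt.py b1 8
```

```text
tilt deg 8.2 offset at tip mm -0.38 n 21
[-0.9 -0.5 -0.   0.5 -0.3  1.3 -1.6 -1.1  0.9 -0.8 -0.9 -0.9 -0.7 -1.5
  0.  -1.3 -0.2  0.9 -0.5 -0.9  0.7]
t 7.45 pos [ 0.6336 -0.0885  0.1838] yaw -1.2923 F [ 0.55  0.12 -1.85] w 0.0282
shift cm [ 0.05  0.63 -3.08] turn -0.0007
F along xc,yc,z [ 0.56 -0.04 -1.85]
```

The gun pivots as planned, now 8.2° with low forces. Continuing to 25°.

Call:
jog_arm:
  targets:
    - [2.0,[0,0.1,-0.5],0]
    - [2.0,[0,0.22,-1.0],0]
    - [2.0,[0,0.37,-1.5],0]
    - [2.0,[0.05,0.54,-2.0],0]
    - [2.0,[0.05,0.74,-2.5],0]
    - [2.0,[0.05,0.93,-2.94],0]
    - [2.0,[0.05,1.0,-3.1],0]
    - [2.0,[0.05,1.0,-3.1],0]

```text
time_s: 8.25
ee_pos: [0.604, -0.0974, 0.1737]
eef_rot: [-1.571, -0.0, -1.292]
force: [-0.0, 0.3, -1.1]
grip_width: 0.0276
```

```bash
python3 tilt.py b2 22
```

```text
tilt deg 22.4 offset at tip mm -1.98 n 21
[-1.5 -2.5 -2.1 -0.5 -2.8 -2.  -1.9 -1.4 -1.7 -2.5 -2.4 -2.8 -2.3 -1.9
 -3.7 -1.5 -2.4  1.8 -2.5 -2.9 -1.9]
t 8.3 pos [ 0.6042 -0.0974  0.1738] yaw -1.2921 F [ 0.38  1.19 -1.65] w 0.0279
shift cm [ 0.01 -0.37 -0.01] turn -0.0005
F along xc,yc,z [ 0.69  1.04 -1.65]
```

```bash
python3 - <<'E'
from h import *
c=cam('side'); im=cv2.imread('pics/b2.png')
th=np.radians(16);t=np.radians(25); tip=np.array([.6496,-.0844,.076]);n=np.array([-np.sin(t)*np.cos(th),-np.sin(t)*np.sin(th),np.cos(t)])
p=proj(c,np.array([tip-.03*n,tip,tip+.13*n])); f=7; u0,v0=205,140
big=cv2.resize(im[v0:v0+85,u0:u0+100],None,fx=f,fy=f,interpolation=cv2.INTER_CUBIC)
q=((p-[u0,v0]+.5)*f).round().astype(int)
cv2.line(big,tuple(q[0].tolist()),tuple(q[2].tolist()),(0,0,255),1); cv2.circle(big,tuple(q[1].tolist()),4,(0,255,0),1)
cv2.imwrite('pics/b2z.png',big)
E
```

```text
(no output)
```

View pics/b2z.png

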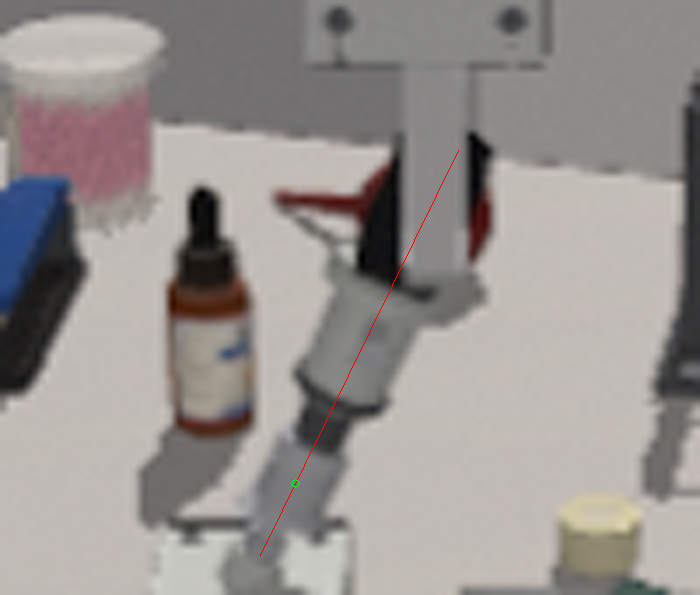

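The gun axis nearly matches the nipple axis drawn in red: tip at (295,483), coupler on the line, collar about 1.5 mm off to the right. I'll tighten the grip moderately and push along the nipple, correcting for that offset.

Call:
jog_arm:
  targets:
    - [2.0,[0,0,0],0]
    - [2.0,[0,0,0.1],0]
    - [2.0,[0,0.18,0.2],0]
    - [2.0,[0,0.36,0.3],0]
    - [2.0,[0,0.54,0.38],0]
    - [2.0,[0,0.54,0.38],0]
  grip_force: 25

```text
time_s: 8.95
ee_pos: [0.6078, -0.0962, 0.1675]
eef_rot: [-1.571, 0.0, -1.292]
force: [2.0, 0.3, -6.2]
grip_width: 0.0281
```

Call:
jog_arm:
  targets:
    - [2.0,[0,0.1,0.05],0]
    - [2.0,[0,0.2,0.1],0]
    - [2.0,[0,0.3,0.15],0]
    - [2.0,[0,0.3,0.15],0]

```text
time_s: 9.35
ee_pos: [0.6089, -0.096, 0.1659]
eef_rot: [-1.572, 0.0, -1.292]
force: [-7.4, 0.4, 4.8]
grip_width: 0.0279
```

Call:
jog_arm:
  targets:
    - [2.0,[0,0.1,0.05],0]
    - [2.0,[0,0.2,0.1],0]
    - [2.0,[0,0.2,0.1],0]

```text
time_s: 9.65
ee_pos: [0.6098, -0.0957, 0.164]
eef_rot: [-1.572, 0.0, -1.292]
force: [-7.8, -0.9, 6.5]
grip_width: 0.0275
```

```bash
python3 tilt.py b3 23
```

```text
tilt deg 24.08 offset at tip mm 0.13 n 21
[-1.2  0.4 -1.  -0.5  0.1  2.2 -0.4 -0.3  1.2  0.1  0.4  0.   0.6  1.8
 -1.1  1.9  1.   1.1  1.1 -2.6 -2.2]
t 9.7 pos [ 0.6098 -0.0957  0.164 ] yaw -1.292 F [-7.33  0.34  7.5 ] w 0.028
shift cm [ 0.01 -1.35 -0.59] turn -0.0005
F along xc,yc,z [-6.95  2.35  7.5 ]
```

The snap is consistent with the force dip at 8.95 s. The axial force is now 12 N with the spring starting to yield, and tilt is 24.1°. Gripping hard and compressing along the nipple.

Call:
jog_arm:
  targets:
    - [2.0,[0,0,0],0]
    - [2.0,[0,0,0],0]
    - [2.0,[0,0.09,0.04],0]
    - [2.0,[0,0.18,0.08],0]
    - [2.0,[0,0.27,0.12],0]
    - [2.0,[0,0.36,0.16],0]
    - [2.0,[0,0.45,0.2],0]
    - [2.0,[0,0.54,0.24],0]
    - [2.0,[0,0.54,0.24],0]
  grip_force: 60

```text
time_s: 10.6
ee_pos: [0.612, -0.0951, 0.1589]
eef_rot: [-1.572, 0.0, -1.292]
force: [-9.7, -1.0, 8.4]
grip_width: 0.0276
```

```bash
python3 tilt.py b4 24
```

```text
tilt deg 23.97 offset at tip mm -0.12 n 21
[-1.3 -0.9 -0.5 -1.1  0.   0.3  0.1  0.4  1.2  0.2  0.3 -0.6  2.   1.2
  0.2  0.9  1.2 -1.2 -2.8 -1.7 -0.3]
t 10.65 pos [ 0.612  -0.0951  0.1589] yaw -1.292 F [-10.89  -0.31   9.35] w 0.0279
shift cm [ 0.01 -1.86 -0.83] turn -0.0004
F along xc,yc,z [-10.55   2.71   9.35]
```

Call:
jog_arm:
  targets:
    - [2.0,[0,0.04,-0.09],0]
    - [2.0,[0,0.13,-0.05],0]
    - [2.0,[0,0.22,-0.01],0]
    - [2.0,[0,0.31,0.03],0]
    - [2.0,[0,0.4,0.07],0]
    - [2.0,[0,0.4,0.07],0]

```text
time_s: 11.25
ee_pos: [0.613, -0.0949, 0.1559]
eef_rot: [-1.571, -0.0, -1.292]
force: [-11.5, 0.4, 16.2]
grip_width: 0.0272
```

```bash
python3 tilt.py b5 24
```

```text
tilt deg 23.73 offset at tip mm 0.08 n 21
[-1.4 -0.9 -0.9  0.8  0.   0.4  0.1  0.3  0.7 -0.2 -0.9  0.5  7.2  0.3
  0.  -0.2  0.1 -2.9 -2.4 -2.2  1.5]
t 11.3 pos [ 0.613  -0.0949  0.1559] yaw -1.292 F [-11.19   0.75  15.48] w 0.0278
shift cm [ 0.   -2.16 -0.92] turn -0.0004
F along xc,yc,z [-10.55   3.81  15.48]
```

```bash
python3 - <<'E'
import cv2,numpy as np
f=7;out=[cv2.resize(cv2.imread(f'pics/{n}.png')[165:225,230:285],None,fx=f,fy=f,interpolation=cv2.INTER_CUBIC) for n in('b2','b5')]
cv2.imwrite('pics/cmp.png',np.hstack(out))
E
```

```text
(no output)
```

View pics/cmp.png

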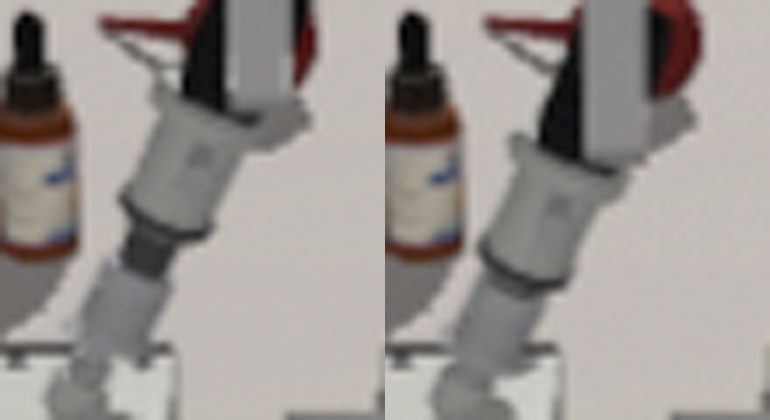

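Left crop: the dark shaft is visible at about (145,250). Right crop: it's nearly gone under the barrel rim at about (520,285), and the coupler sits lower on the nipple. So the body is close to its stop. I'll push a little more and watch whether the force rises stiffly.

Call:
jog_arm:
  targets:
    - [2.0,[0,0.09,0.03],0]
    - [2.0,[0,0.09,0.03],0]

```text
time_s: 11.5
ee_pos: [0.6132, -0.0949, 0.1558]
eef_rot: [-1.571, -0.001, -1.292]
force: [-15.9, 0.9, 22.0]
grip_width: 0.0279
```

Call:
jog_arm:
  targets:
    - [2.0,[0,0.09,0.03],0]
    - [2.0,[0,0.09,0.03],0]

```text
time_s: 11.7
ee_pos: [0.6133, -0.0949, 0.1556]
eef_rot: [-1.571, -0.001, -1.292]
force: [-20.1, 0.6, 29.6]
grip_width: 0.0278
```

```bash
python3 tilt.py b6 24
```

```text
tilt deg 23.91 offset at tip mm 0.05 n 21
[-1.7 -0.8  0.2  0.2  0.1  0.5 -0.2  0.3  1.7  0.1  0.5 -0.6  3.2 -0.
  0.8  0.3  0.6 -2.3 -1.8  0.2 -0.3]
t 11.75 pos [ 0.6133 -0.0949  0.1556] yaw -1.2919 F [-20.92   0.13  28.99] w 0.0275
shift cm [-0.01 -2.19 -0.96] turn -0.0004
F along xc,yc,z [-20.07   5.9   28.99]
```

The force now rises stiffly (21→37 N axial for only 0.3 mm of motion), so the body is on its stop. I'll ease back to roughly 27 N and confirm it holds.

Call:
jog_arm:
  targets:
    - [2.0,[0,-0.08,-0.06],0]
    - [2.0,[0,-0.08,-0.06],0]
    - [2.0,[0,-0.08,-0.06],0]
    - [2.0,[0,-0.08,-0.06],0]
    - [2.0,[0,-0.08,-0.06],0]

```text
time_s: 12.25
ee_pos: [0.613, -0.0949, 0.1558]
eef_rot: [-1.57, -0.001, -1.292]
force: [-14.7, 0.2, 22.2]
grip_width: 0.0274
```

```bash
python3 tilt.py b7 24; python3 - <<'E'
import cv2
im=cv2.imread('pics/b7.png')[140:225,205:305]
cv2.imwrite('pics/b7z.png',cv2.resize(im,None,fx=7,fy=7,interpolation=cv2.INTER_CUBIC))
E
```

```text
tilt deg 24.03 offset at tip mm 0.23 n 21
[-1.2 -0.1 -1.   0.9  0.1  0.8  0.7  0.6  1.1  0.7 -0.2  1.1  5.7  1.4
 -0.   1.1  3.1 -2.1 -0.  -0.8  0. ]
t 12.3 pos [ 0.613  -0.0949  0.1558] yaw -1.2919 F [-15.27   0.87  21.49] w 0.028
shift cm [-0.   -2.17 -0.93] turn -0.0003
F along xc,yc,z [-14.44   5.04  21.49]
```

View pics/b7z.png

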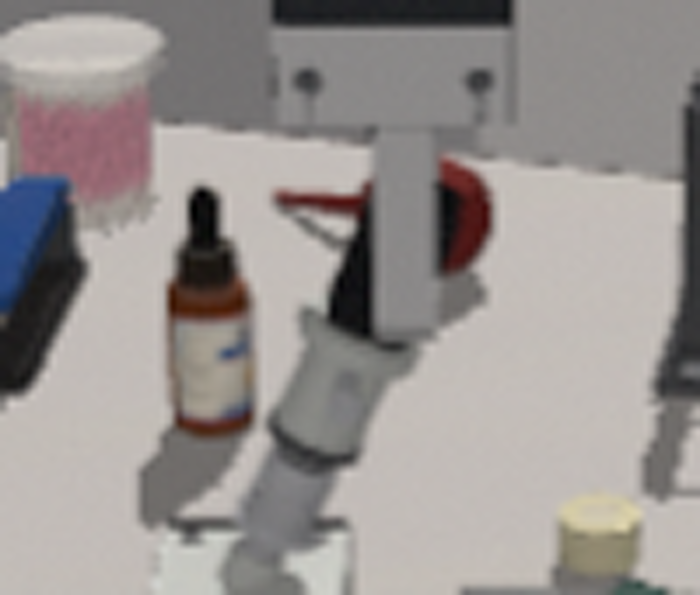

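The shaft is hidden, the barrel rim (320,450) sits on the coupler, the coupler is down on the nipple, and about 28 N axial is holding steadily. Handing in.

```bash
python3 -c "
from station import ctrl
print(ctrl.hand_in()); print(ctrl.get_obs()['force'])"
```

```text
the job is handed in; nothing more can be done
None
the job is handed in; nothing more can be done
```

I lifted the gun straight off its hooks, seated it on the nipple and handed the job in with it still gripped and pressed, at about 12.3 s of the 45 s allowed. The hand-in gives no verdict, so the points below are my own checks.

- **Tilting the gun:** the tool can only yaw, so I hooked the coupler mouth over the nipple and swung the gun in a light grip until it lined up. The side-camera fit gave about 24° against the nominal 25°, and its axis passed within about 0.3 mm of the estimated tip position.
- **Snapping home:** I judged this from a short pull-in in the wrist force at about 8.95 s, the coupler sitting lower on the nipple in the pictures, and pushes afterwards well above the 4–8 N needed. I had no direct reading of the snap.
- **Body pushed to its stop:** the axial force rose from 21 N to 37 N with only about 0.3 mm of movement, and the dark shaft disappeared under the barrel. I eased back to about 28 N at a 60 N grip setting, and it held there.
- **Disagreement:** at the stop, the tool centre was about 2 mm farther from the nipple tip than nominal. That is within the calibration error and possible slip in the grip.
- **Side load:** about 5 N of sideways force remained.
- **Bystanders:** I never commanded a move near the three loose things, but I did not re-measure where they were at the end.

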